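# Turn the foot file in its drying clamp

### The arm

A 6-joint arm with a two-finger parallel gripper is mounted at the origin on the work surface. World frame = base frame: x ahead of the robot, y to its left, z up, the work surface at z = 0. Lengths are in m, angles in rad, forces in N, time in s.
With the tool pointing down it reaches from about 0.425 to 0.925 m from the base axis. Payload 12.5 kg.
Tool frame: the origin (TCP) lies on the centre line of the jaws, within the pads' length; the fingertips stand 22 mm ahead of it and the grasp point (between the pads) lies 3 mm ahead of it; z points along the fingers, y is the line along which they close (so a half turn about z gives the same grasp; the last joint's range is limited). The gripper opens to 85 mm and grips with 20 to 120 N. Pads are 22 mm wide; open, the fingers measure 114 mm over their backs; the gripper's body (76 mm by 85 mm) begins 54 mm behind the grasp point. The pads swing forward as they close: fully open they stand 13 mm farther back than shut.
Start: joints at [-1.232, 0.491, 1.559, -0, 1.092, -0.106], TCP at [0.269, -0.564, 0.253] pointing down, gripper open.
Joint ranges: [-3.1, 3.1], [-0.84, 2.19], [0.05, 2.79], [-1.13, 4.28], [0.06, 2.93], [-2.69, 2.69]. Speed limits (rad/s): [2.22, 2.22, 2.79, 3.14, 3.14, 3.14].

### API

Orientations are given as a unit quaternion [x, y, z, w].
In Python, from station import env gives the robot as it stands.
- The arm moves only by the tool carry_out, never from a script. Its argument "increments" is a list of rows, each an object with "linear": the shift along the tool's x, y, z as a fraction of full scale, a list of three; "turn": the turn about the tool's z as a fraction of full scale; "fingers": the closure, from 0 (fully open) to 1 (shut). In form: [{"linear": [x, y, z], "turn": turn, "fingers": fingers}, ...]. A call has exactly 10 rows; each row shifts and turns the commanded pose from where the row before left it, along the tool's axes as they then stand; what a row does not reach is not made up. Full scale, the value 1, is 40 mm for a shift and 4 degrees for a turn. A row lasts 1/12 s, in which the tool goes at most 41.7 mm and 7.16 degrees, less where a joint would pass 70% of its speed; a pose out of reach is approached as far as the arm can. A call with a number of a shift or a turn outside -1 to 1 is refused whole. A call with a gripper value outside its range is refused whole. The fingers move at their own pace and stop on an object; "grip_force" is the grip in N (left out, the last holds). Time passes only in rows, so rows that do not move let the fingers close, or fill a call up. It gives the time, the measured TCP pose, the force, the opening and the grip force at its end, in the units of the state.
- env.state(): the state, without advancing time (a new reading comes with each control period).
- env.grab_frame(name): name is "scene" or "top" or "wrist"; returns a dict with "image" (384x512x3 uint8, red, green, blue), "range_z" (384x512 float32, m along the optical axis (not along the pixel's ray), 0 where there is no reading), "mtx" (3x3 intrinsics, pixels), "k1" (the pictures are not rectified: a ray, as slopes to the right and down, at radius r is drawn at 1 + k1 r^2 times it, then the intrinsics apply), "rvec" (rotation vector, rad) and "tvec" (3), from world to camera coordinates, as OpenCV has them. Camera axes: x right, y down, z forward; pixel columns grow to the right and rows downward; lengths in m; the calibration is good to about 2 mm. A picture is of the moment at which its call begins.
- env.finish_job(): hands the job in; it is judged then, once.
The state is a dict: "time": time; "joint_positions": joint angles; "joint_vel": joint speeds; "effort": joint torques, N m; "eef_pos": TCP position; "tool_rot": TCP orientation; "force": force on the tool from outside, world axes, zero at the start; "ft_torque": the same for the moment, N m; "opening": finger opening in m; "gripper_force": force on a finger pad.
Only numpy, scipy, OpenCV 4.12 (cv2) and the standard library are available. Lean on these libraries where they do the work, as an engineer would, in place of code of your own. Each camera call takes 0.05 s, during which the arm holds its last target. There are 200 camera calls.

### The job

First lift the scalp massager, which crowds the end of the foot file, away from the slide-jaw clamp and stand it upright on the glass a hand's breadth clear of the clamp. Then draw the sliding jaw back, turn the file a quarter turn so that its studded coarse face looks straight up, lay it back centred on the clamp's bed and push the jaw in snug, so that the file is held between both jaws. Never set the gritty file on the frosted glass, leave the dispenser, the mirror and the nail brush where they stand, and let go of everything at the end.

Things in the scene. Friction and masses are not known exactly. Their poses are not given: they have to be found in the camera images.
- file: foot file, orange plastic block: length 62 mm (own x), thickness 30 (own y), width 44 (own z), about 90 g; origin at its centre. Coarse face: dark metal pad with rows of round studs, 62 x 44 mm, on its +y side. Starts on its long edge on the bed (z up, x along the clamp's x, off centre by up to 6 mm), coarse face to the sliding jaw. Its end faces stick out past the bed each side, free to grip.
- clamp: slide-jaw clamp, fixed to the glass ledge (height 0). Origin on the ledge under the bed; z up, y from fixed to sliding jaw. mm: foot plate 8 high, x +-28, y -52..124. White bed: top 30 above the ledge, x +-20, y -34..28. Steel fixed jaw: face at y = -22, 12 thick, x +-18, top 44 above the ledge. Beyond the bed a guide bar 10 wide bears the sliding jaw; end stop at y 113..121, top 30.
- jaw (a joint): sliding jaw, along the clamp's +y (m), larger is more open. Gap between the jaw faces = 31 mm + value; range -0.020 to 0.034 (gap 65 mm). 4 N sliding friction, stays where left. Starts at 0 to 0.005. A file lying flat needs a gap of 44 mm (0.013). Jaw plate 36 mm wide (x), 12 mm thick, top 44 mm above the ledge.
- jaw_grip (a point): point to hold on the sliding jaw's grey grip: 36 mm above the ledge, 36 mm behind (clamp +y of) the sliding jaw's face, at clamp x = 0. The grip is an upright ribbed fin 16 mm thick (clamp x), 40 mm long (y; 25 of it towards the jaw), from 16 to 48 mm above the ledge, free on both sides down to the foot plate. Axes as the clamp's.
- pump: bystander: stainless pump dispenser, round, 58 mm across, 167 mm high, with a spout reaching 43 mm to its own +x; loose, origin at the centre of its underside, 0.25 kg. Stands beyond the clamp, on its left or right.
- mirror: bystander: small grey plastic mirror on a swivel stand, foot 80 mm across, round mirror 80 mm across, whole about 100 mm wide and 152 mm high; loose, origin at the centre of its underside. Stands beyond the clamp, on the side where the dispenser is not.
- massager: lavender silicone scalp massager, about 80 g, loose, upright, origin at the centre of its underside. Round: prongs and disc 72 mm across up to 26 mm high, sloping in to a neck 24 mm across at 42 mm, then a knob 32 mm across from 52 to 64 mm, top at 68 mm: to be held by the knob. Starts on the robot's side of the clamp, close to the end of the file (73 to 80 mm from the clamp's origin along its -x).
- brush: bystander: wooden nail brush 88 x 36 mm, 28 mm high, loose, origin at the centre of its underside, long axis own x. Lies beside the clamp behind its fixed jaw.

How it is judged:
On the way, in this order (a step that is already met when the one before it is completed fails the run):
1. the massager stands upright on the ledge clear of the clamp (horizontal distance between massager and clamp above 0.12 m and angle between massager's own z axis and vertical below 0.1 rad and height (world z) of massager below 0.006 m and linear speed of massager below 0.03 m/s), for 0.1 s.
2. the sliding jaw is drawn back (value of joint jaw above 0.008 m), for 0.1 s.
3. the file lies on the bed between the open jaws, coarse face up (angle between file's own y axis and vertical below 0.15 rad and z of file in the frame of clamp below 0.049 m and x of file in the frame of clamp between -0.015 and 0.015 m and y of file in the frame of clamp between -0.004 and 0.023 m), for 0.1 s.
At the end, for the whole second after the job is handed in: File at rest on the bed, coarse face up and length along clamp x (within 0.1 rad), centred within 12 mm along x, 3.5 mm along y, origin 42.5-47.5 mm up; jaw in against it (joint below 0.0155: under 2.5 mm play). Massager upright on the ledge, its centre over 120 mm from the clamp's origin (angle between file's own y axis and vertical below 0.1 rad and angle between the x axis of file and the x axis of clamp, either way round below 0.1 rad and x of file in the frame of clamp between -0.012 and 0.012 m and y of file in the frame of clamp between -0.0035 and 0.0035 m and z of file in the frame of clamp between 0.0425 and 0.0475 m and value of joint jaw below 0.0155 m and linear speed of file below 0.02 m/s and horizontal distance between massager and clamp above 0.12 m and angle between massager's own z axis and vertical below 0.1 rad and height (world z) of massager below 0.006 m); the robot touches nothing.
It fails at once if the file is put down or dropped on the glass, off the bed (height (world z) of file below 0.036 m).
It fails at once if the dispenser is moved (distance of pump from where it was at the start of the episode above 0.015 m).
It fails at once if the mirror is moved (distance of mirror from where it was at the start of the episode above 0.015 m).
It fails at once if the nail brush is moved (distance of brush from where it was at the start of the episode above 0.015 m).
It fails at once if the massager is tipped over (angle between massager's own z axis and vertical above 0.6 rad).
It also fails if it takes over 66 s, if anything falls off the work surface, if the arm or the gripper's body presses on something with over 40 N, if the wrist force passes 120 N, or if a joint passes its speed limit or range.

## Working session

There is one attempt and no reset: what is moved stays moved. The work goes in short steps, Python scripts to look and compute and a tool call to move; the robot and the scene stay as the last step left them, time stands still between calls to the robot, and variables do not carry over. Pictures are saved under pics/ and viewed, at most 10 in all, crops included, and the job is handed in when it is done.

Besides the shell and the picture viewer there is one more tool, called after "Call:" as a command line: name --argument value ..., lists and objects as JSON in quotes. carry_out: Moves the arm, as the interface text tells. Its arguments: {"type":"object","properties":{"increments":{"type":"array"},"grip_force":{"type":"number"}},"required":["increments"]}

```bash
mkdir -p pics; ls
cat > h.py <<'E'
from station import env
import numpy as np, cv2
def grab(n):
    f=env.grab_frame(n); f['R']=cv2.Rodrigues(np.array(f['rvec'],float))[0]; f['t']=np.array(f['tvec'],float).ravel(); return f
def rays(f,uv):
    uv=np.asarray(uv,float).reshape(-1,2); K=np.array(f['mtx'])
    d=(uv-[K[0,2],K[1,2]])/[K[0,0],K[1,1]]; s=d.copy()
    for _ in range(20): s=d/(1+f['k1']*(s**2).sum(1,keepdims=True))
    return np.c_[s,np.ones(len(s))]
def onplane(f,uv,z):
    D=rays(f,uv)@f['R']; C=-f['R'].T@f['t']
    return C+D*((z-C[2])/D[:,2])[:,None]
def cloud(f):
    h,w=f['range_z'].shape; v,u=np.mgrid[:h,:w]
    P=rays(f,np.c_[u.ravel(),v.ravel()])*f['range_z'].reshape(-1,1)
    return ((P-f['t'])@f['R']).reshape(h,w,3)
def save(f,n): cv2.imwrite('pics/'+n,f['image'][:,:,::-1])
E
python3 - <<'E'
from h import *
a=[]
for n in('scene','top'):
    f=grab(n); a.append(f['image']); print(n,f['mtx'],f['k1'],-f['R'].T@f['t'])
    np.savez(''+n+'.npz',P=cloud(f),im=f['image'])
im=np.hstack(a); cv2.imwrite('pics/a.png',cv2.resize(im,(800,300))[:,:,::-1])
cv2.imwrite('pics/top.png',cv2.resize(a[1],(800,600))[:,:,::-1])
s=env.state();print(s['eef_pos'],s['tool_rot'],s['opening'],s['time'],s['force'])
E
```

```text
pics
scene [[355.54961583   0.         251.40793135]
 [  0.         355.54961583 192.524532  ]
 [  0.           0.           1.        ]] -0.027313369358385266 [ 0.98136658 -0.16190593  0.66756016]
top [[394.30427598   0.         257.19889789]
 [  0.         394.30427598 191.97329066]
 [  0.           0.           1.        ]] 0.016994351231286828 [0.51920107 0.01269508 0.93199734]
[ 0.2688747  -0.56401071  0.25278738] [ 9.75377368e-01  2.20541916e-01 -5.11768918e-05 -4.99695846e-04] 0.08534457700728898 0.1 [-0.22530175 -0.45713063  0.08550971]
```

View pics/a.png

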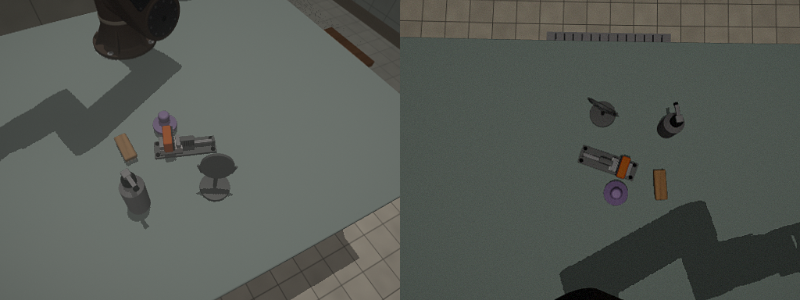

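View pics/top.png

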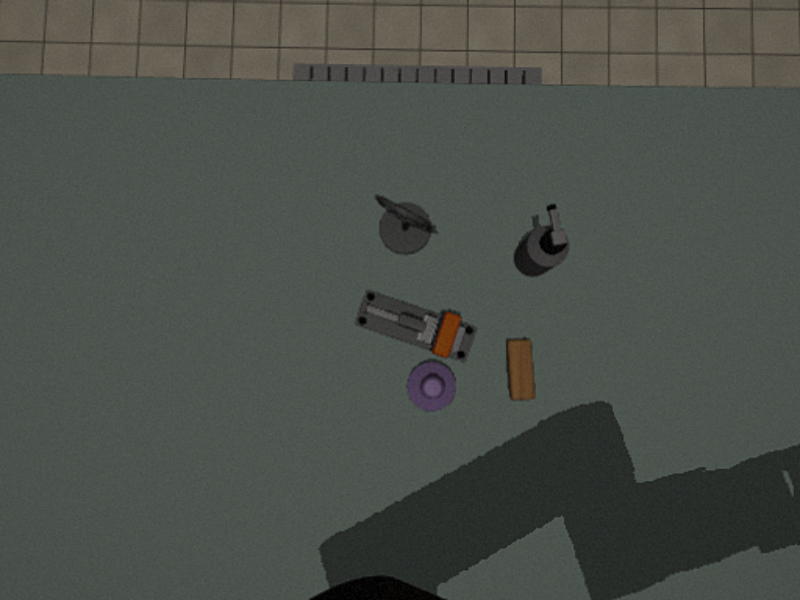

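The top view (800x600) shows the clamp at about (415,325), with the orange file at (447,335) near its right, fixed-jaw end. The massager is at (431,386), the brush at (521,369), the mirror at (405,228) and the pump at (545,245).

Run:
```python
from h import *
for n in('top','scene'):
    d=np.load(n+'.npz');P=d['P'];im=d['im'];hsv=cv2.cvtColor(im,cv2.COLOR_RGB2HSV)
    H,S,V=[hsv[...,i].astype(int) for i in range(3)]
    reg=(P[...,0]>.2)&(P[...,0]<.8)&(abs(P[...,1])<.3)&(P[...,2]<.3)&(P[...,2]>-.02)
    print(n,'table z',np.median(P[reg][:,2]))
    lav=reg&(H>125)&(H<160)&(S>50); q=P[lav]; 
    print('lav n',len(q),'zmax',np.percentile(q[:,2],98))
    k=q[q[:,2]>.052]; print(' knob c',k.mean(0),(k.max(0)+k.min(0))/2,np.ptp(k,0))
    k=q[(q[:,2]>.015)&(q[:,2]<.032)]; print(' disc',(k.max(0)+k.min(0))/2,np.ptp(k,0))
    orr=reg&(H<14)&(S>170); q=P[orr]; k=q[q[:,2]>.066]
    print('file n',len(k),np.median(k[:,2]),cv2.minAreaRect(k[:,:2].astype(np.float32)*1000))
    m=q[:,:2].mean(0); print('orange mean',m)
    # clamp: greys near, above 4mm
    c=reg&(P[...,2]>.004)&(P[...,2]<.06)&~lav&~orr&(np.hypot(P[...,0]-m[0],P[...,1]-m[1])<.2)&(S<60)
    lab=cv2.connectedComponentsWithStats(c.astype(np.uint8)); 
    for i in range(1,lab[0]):
        if lab[2][i,4]>40:
            p=P[lab[1]==i]; print(' grey',lab[2][i],p.mean(0),cv2.minAreaRect(p[:,:2].astype(np.float32)*1000))
    for nm,mm in(('tall',reg&(P[...,2]>.08)),('brush',reg&(H>=8)&(H<22)&(S>80)&(S<175))):
        lab=cv2.connectedComponentsWithStats(mm.astype(np.uint8))
        for i in range(1,lab[0]):
            if lab[2][i,4]>40: p=P[lab[1]==i]; print(nm,p.mean(0),p[:,2].max(),cv2.minAreaRect(p[:,:2].astype(np.float32)*1000))
im=np.load('top.npz')['im']
cv2.imwrite('pics/crop.png',cv2.resize(im[170:270,210:350],(784,560),interpolation=cv2.INTER_CUBIC)[:,:,::-1]*1)
```

```text
top table z -9.996063570041704e-05
lav n 885 zmax 0.22276834894173278
 knob c [ 0.43316139 -0.01571628  0.10854223] [ 0.46934131 -0.03406384  0.16283952] [0.4834163  0.30989338 0.21891523]
 disc [ 0.57657661 -0.077143    0.02711789] [0.26849276 0.1960245  0.00974351]
file n 320 0.07415187272142101 ((448.75677490234375, -41.779052734375), (106.1202621459961, 516.785400390625), 66.6296615600586)
orange mean [ 0.48246164 -0.02970992]
 grey [ 227  185   55   38 1158] [0.57472543 0.02630752 0.01825654] ((575.8572998046875, 27.729225158691406), (118.28546142578125, 55.897464752197266), 72.47637939453125)
 grey [288 206  17  25 234] [ 0.54350129 -0.07012977  0.0202461 ] ((544.354736328125, -70.3550796508789), (27.56324005126953, 55.53303146362305), 71.77639770507812)
tall [0.70929052 0.01866077 0.12939615] 0.15347174674465835 ((713.6201782226562, 19.535194396972656), (92.35536193847656, 21.644550323486328), 60.23984909057617)
tall [ 0.67150168 -0.16916077  0.12883407] 0.16985343629157776 ((676.2659912109375, -171.26431274414062), (67.80696868896484, 54.54248046875), 42.702144622802734)
tall [0.25296981 0.04399222 0.1999187 ] 0.2809350882046918 ((251.1786651611328, 47.498111724853516), (7.871642112731934, 166.19056701660156), 16.489395141601562)
brush [ 0.50402246 -0.15388672  0.02713721] 0.031545656824010795 ((504.2892150878906, -154.3408966064453), (87.6920166015625, 35.5717887878418), 5.123319625854492)
scene table z -0.0003576667130071888
lav n 4 zmax 0.02751080554977555<stdin>:9: RuntimeWarning: Mean of empty slice.
  ret = um.true_divide(
Traceback (most recent call last):
ValueError: zero-size array to reduction operation maximum which has no identity
```

Run:
```python
from h import *
d=np.load('top.npz');P=d['P'];im=d['im'];hsv=cv2.cvtColor(im,cv2.COLOR_RGB2HSV)
H,S,V=[hsv[...,i].astype(int) for i in range(3)]
reg=(P[...,0]>.4)&(P[...,0]<.68)&(P[...,1]>-.13)&(P[...,1]<.14)&(P[...,2]<.1)
lav=reg&(H>118)&(H<165)&(S>40); q=P[lav]; print('lav',len(q))
for lo,hi in((.053,.064),(.064,.075),(.015,.032)):
    k=q[(q[:,2]>lo)&(q[:,2]<hi)]; print(len(k),k.mean(0),cv2.minEnclosingCircle(k[:,:2].astype(np.float32)*1000))
k=P[reg&(P[...,2]>.068)&(H<16)&(S>120)]; print('file top',len(k),k.mean(0),cv2.minAreaRect(k[:,:2].astype(np.float32)*1000))
k=P[reg&(P[...,2]>.005)&(P[...,2]<.012)&(P[...,0]>.495)&(S<70)&~lav]; r=cv2.minAreaRect(k[:,:2].astype(np.float32)*1000); print('foot',len(k),r)
k=P[reg&(P[...,2]>.038)&(P[...,2]<.052)&(S<90)&~lav]
for th in(17,18,18.6):
    ex=np.array([np.cos(np.radians(-th)),np.sin(np.radians(-th))]);ey=np.array([-ex[1],ex[0]])
    L=k[:,:2]-np.array(r[0])/1000; print(th,'steel tops y',np.round(np.histogram(L@ey,20)[0]),np.round(np.percentile(L@ey,[0,2,10,50,90,98,100]),4),np.percentile(L@ex,[1,99]))
cv2.imwrite('pics/crop.png',cv2.resize(im[170:270,210:350],(784,560),interpolation=cv2.INTER_CUBIC)[:,:,::-1]*1)
```

```text
lav 792
14 [ 0.47450533 -0.02359922  0.06238107] ((476.9627990722656, -25.307018280029297), 16.659931182861328)
175 [ 0.48109243 -0.02487244  0.06748178] ((517.5458984375, -29.114301681518555), 57.15498733520508)
437 [ 0.47744875 -0.02420227  0.02856929] ((511.4810485839844, -23.67039680480957), 69.44157409667969)
file top 305 [ 0.55128483 -0.04273886  0.07334295] ((551.19140625, -42.956607818603516), (24.267047882080078, 60.57389831542969), 72.3577880859375)
foot 874 ((608.2338256835938, -0.5746841430664062), (199.5982208251953, 134.7349395751953), 72.30537414550781)
17 steel tops y [36 34  6  0  0  0  0  0  5 20 35 30 15 16 16 15 15 17 16 16] [-0.0818 -0.081  -0.0779 -0.0273  0.0051  0.0122  0.0143] [-0.05779559 -0.02293742]
18 steel tops y [36 35  5  0  0  0  0  0  5 20 35 30 15 16 16 16 14 17 17 15] [-0.0825 -0.0817 -0.0786 -0.028   0.0045  0.0115  0.0136] [-0.05706133 -0.02166842]
18.6 steel tops y [35 33  8  0  0  0  0  0  5 19 34 32 15 16 15 16 15 17 17 15] [-0.083  -0.0822 -0.079  -0.0284  0.0041  0.0111  0.0132] [-0.05636353 -0.02089621]
```

View pics/crop.png

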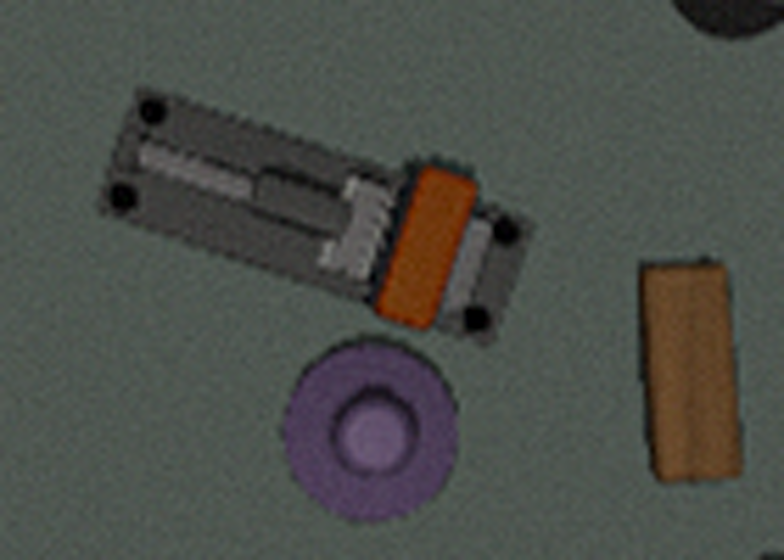

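The crop shows foot-plate corners near (135,88), (100,212), (490,345) and (535,215), with screws at (152,111), (122,198), (506,232) and (476,319). The massager disc is centred at (370,432), the fixed jaw is visible at (470,265), and the sliding jaw is at (360,230).

Run:
```python
from h import *
f=grab('top')
c=lambda a:np.array(a,float)/5.6+[210,170]-0.41
sc=onplane(f,c([(152,111),(122,198),(506,232),(476,319)]),.008)[:,:2]
co=onplane(f,c([(135,88),(100,212),(535,215),(490,345)]),.008)[:,:2]
for p in(sc,co):
    dy=(p[0]+p[1]-p[2]-p[3])/2; ex=p[[0,2]].mean(0)-p[[1,3]].mean(0)
    print('ctr',p.mean(0),'head y',np.degrees(np.arctan2(dy[1],dy[0])),np.hypot(*dy),'head x',np.degrees(np.arctan2(ex[1],ex[0])),np.hypot(*ex))
h=np.radians(72.4); ey=np.array([np.cos(h),np.sin(h)]); ex=np.array([ey[1],-ey[0]])
O=(sc.mean(0)+co.mean(0))/2-ey*.036; print('O',O)
P=cloud(f);hsv=cv2.cvtColor(f['image'],cv2.COLOR_RGB2HSV);H,S=hsv[...,0],hsv[...,1]
D=P[...,:2]-O; cx=D@ex; cy=D@ey; z=P[...,2]
def rep(n,m): print(n,m.sum(),'x',np.round(np.percentile(cx[m],[1,50,99])*1e3,1),'y',np.round(np.percentile(cy[m],[1,50,99])*1e3,1),'z',np.median(z[m]))
near=(abs(cx)<.05)&(abs(cy-.036)<.1)
rep('file',near&(z>.068)&(S>120)); rep('foot',near&(z>.005)&(z<.012)); rep('fixjaw',near&(cy<-.015)&(z>.04)&(z<.05)&(S<90)); rep('sljaw',near&(cy>.0)&(abs(cx)<.03)&(z>.038)&(z<.052)&(S<90)&(cy<.03));rep('fin',near&(cy>.028)&(z>.038)&(z<.052))
m=(abs(cx+.077)<.05)&(abs(cy)<.05)&(H>118)&(H<165)
for lo,hi in((.02,.035),(.064,.075)):
  k=m&(z>lo)&(z<hi)&(cx<-.045); rep('mass',k); print(P[k].mean(0),(P[k].max(0)+P[k].min(0))/2)
e=onplane(f,c([(370,432)]),.026); print(e, (e[0,:2]-O)@ex,(e[0,:2]-O)@ey)
for n,p in(('mirror',(.713,.0195)),('pump',(.676,-.171)),('brush',(.504,-.154))): print(n,(np.array(p)-O)@ex,(np.array(p)-O)@ey)
```

```text
ctr [5.65694368e-01 2.57800349e-04] head y 72.27337329438501 0.15647842525168426 head x -17.936038959913976 0.038546845787018634
ctr [ 5.65752611e-01 -1.21382587e-04] head y 72.93019541583833 0.17393185253414614 head x -16.40060236885537 0.055762930445679815
O [ 0.55483817 -0.03424666]
file 313 x [-48.2  -1.6  28.8] y [-20.7  -8.9  34. ] z 0.07344434118025434
foot 894 x [-26.2  -4.6  28.6] y [-50.5  64.  121.8] z 0.00784258125842362
fixjaw 76 x [-17.   -0.1  18.5] y [-33.9 -28.8 -23.8] z 0.04381782297549715
sljaw 111 x [-16.5   1.2  19.9] y [ 6.7 18.1 29.4] z 0.043901680712769384
fin 112 x [-6.9  0.9  8.8] y [28.1 45.1 61.4] z 0.04740306236497674
mass 559 x [-111.1  -78.5  -46.1] y [-47.8 -11.9  19.3] z 0.02949161862455684
[ 0.47614814 -0.02366393  0.02952882] [ 0.47635183 -0.02487652  0.0286115 ]
mass 160 x [-92.4 -77.1 -63.1] y [-28.5 -14.3  -0.3] z 0.06713872929918904
[ 0.47693771 -0.02454711  0.06712939] [ 0.477105   -0.02438364  0.06789383]
[[ 0.47689889 -0.02412304  0.026     ]] -0.07735207640805082 -0.013916753061409326
mirror 0.13450700686715936 0.0990541843532183
pump 0.15684041634678006 -0.09371632381910454
brush -0.012248666656364418 -0.12951970367570084
```

Call:
carry_out --increments '[{"linear": [0.3,-0.28,0.08],"turn": 0,"fingers": 0},{"linear": [0.65,-0.62,0.16],"turn": 0,"fingers": 0},{"linear": [0.65,-0.62,0.16],"turn": 0,"fingers": 0},{"linear": [0.65,-0.62,0.16],"turn": 0,"fingers": 0},{"linear": [0.65,-0.62,0.16],"turn": 0,"fingers": 0},{"linear": [0.65,-0.62,0.16],"turn": 0,"fingers": 0},{"linear": [0.65,-0.62,0.16],"turn": 0,"fingers": 0},{"linear": [0.65,-0.62,0.16],"turn": 0,"fingers": 0},{"linear": [0.65,-0.62,0.16],"turn": 0,"fingers": 0},{"linear": [0.65,-0.62,0.16],"turn": 0,"fingers": 0}]' --grip_force 30

```text
time: 0.98
eef_pos: [0.3903, -0.2451, 0.1922]
tool_rot: [0.975, 0.22, 0.0, 0.0]
force: [1.2, -1.6, -0.1]
opening: 0.0854
gripper_force: 0.0
```

Call:
carry_out --increments '[{"linear": [0.65,-0.62,0.16],"turn": 0,"fingers": 0},{"linear": [0.65,-0.62,0.16],"turn": 0,"fingers": 0},{"linear": [0.65,-0.62,0.16],"turn": 0,"fingers": 0},{"linear": [0.65,-0.62,0.16],"turn": 0,"fingers": 0},{"linear": [0.65,-0.62,0.16],"turn": 0,"fingers": 0},{"linear": [0.65,-0.62,0.16],"turn": 0,"fingers": 0},{"linear": [0.3,-0.28,0.08],"turn": 0,"fingers": 0},{"linear": [0,0,0],"turn": 0,"fingers": 0},{"linear": [0,0,0],"turn": 0,"fingers": 0},{"linear": [0,0,0],"turn": 0,"fingers": 0}]'

```text
time: 1.82
eef_pos: [0.4728, -0.0304, 0.1509]
tool_rot: [0.975, 0.221, -0.0, 0.0]
force: [-0.6, -0.2, 0.7]
opening: 0.0856
gripper_force: 0.0
```

Call:
carry_out --increments '[{"linear": [0.16,-0.09,0.1],"turn": 0,"fingers": 0},{"linear": [0,0,0.4],"turn": 0,"fingers": 0},{"linear": [0,0,0.5],"turn": 0,"fingers": 0},{"linear": [0,0,0.5],"turn": 0,"fingers": 0},{"linear": [0,0,0.4],"turn": 0,"fingers": 0},{"linear": [0,0,0.2],"turn": 0,"fingers": 0},{"linear": [0,0,0],"turn": 0,"fingers": 0},{"linear": [0,0,0],"turn": 0,"fingers": 0.5},{"linear": [0,0,0],"turn": 0,"fingers": 1},{"linear": [0,0,0],"turn": 0,"fingers": 1}]'

```text
time: 2.65
eef_pos: [0.4776, -0.0242, 0.0677]
tool_rot: [0.975, 0.22, 0.001, 0.0]
force: [-0.7, -0.3, -0.0]
opening: 0.0518
gripper_force: 0.0
```

Call:
carry_out --increments '[{"linear": [0,0,0],"turn": 0,"fingers": 1},{"linear": [0,0,0],"turn": 0,"fingers": 1},{"linear": [0,0,0],"turn": 0,"fingers": 1},{"linear": [0,0,0],"turn": 0,"fingers": 1},{"linear": [0,0,0],"turn": 0,"fingers": 1},{"linear": [0,0,0],"turn": 0,"fingers": 1},{"linear": [0,0,-0.2],"turn": 0,"fingers": 1},{"linear": [0,0,-0.3],"turn": 0,"fingers": 1},{"linear": [0,0,-0.3],"turn": 0,"fingers": 1},{"linear": [0,0,0],"turn": 0,"fingers": 1}]'

```text
time: 3.48
eef_pos: [0.4779, -0.0241, 0.101]
tool_rot: [0.975, 0.221, 0.001, 0.001]
force: [0.6, -0.4, -0.6]
opening: 0.0308
gripper_force: 30.0
```

Call:
carry_out --increments '[{"linear": [0.15,-0.3,0],"turn": 0,"fingers": 1},{"linear": [0.3,-0.62,0],"turn": 0,"fingers": 1},{"linear": [0.35,-0.75,0],"turn": 0,"fingers": 1},{"linear": [0.35,-0.75,0],"turn": 0,"fingers": 1},{"linear": [0.3,-0.62,0],"turn": 0,"fingers": 1},{"linear": [0.15,-0.32,0],"turn": 0,"fingers": 1},{"linear": [0,0,0.2],"turn": 0,"fingers": 1},{"linear": [0,0,0.3],"turn": 0,"fingers": 1},{"linear": [0,0,0.2],"turn": 0,"fingers": 1},{"linear": [0,0,0],"turn": 0,"fingers": 1}]'

```text
time: 4.32
eef_pos: [0.4764, 0.1241, 0.0692]
tool_rot: [0.975, 0.22, -0.001, -0.0]
force: [-0.5, -0.3, -1.3]
opening: 0.0309
gripper_force: 30.0
```

Call:
carry_out --increments '[{"linear": [0,0,0.03],"turn": 0,"fingers": 1},{"linear": [0,0,0],"turn": 0,"fingers": 1},{"linear": [0,0,0],"turn": 0,"fingers": 0.5},{"linear": [0,0,0],"turn": 0,"fingers": 0.2},{"linear": [0,0,0],"turn": 0,"fingers": 0},{"linear": [0,0,0],"turn": 0,"fingers": 0},{"linear": [0,0,0],"turn": 0,"fingers": 0},{"linear": [0,0,-0.3],"turn": 0,"fingers": 0},{"linear": [0,0,-0.7],"turn": 0,"fingers": 0},{"linear": [0,0,-0.9],"turn": 0,"fingers": 0}]'

```text
time: 5.15
eef_pos: [0.4762, 0.1247, 0.1451]
tool_rot: [0.975, 0.221, -0.002, -0.0]
force: [1.5, -0.6, 0.9]
opening: 0.0855
gripper_force: 0.0
```

Call:
carry_out --increments '[{"linear": [0,0,0],"turn": -1,"fingers": 0},{"linear": [0,0,0],"turn": -1,"fingers": 0},{"linear": [0,0,0],"turn": -1,"fingers": 0},{"linear": [0,0,0],"turn": -1,"fingers": 0},{"linear": [0,0,0],"turn": -1,"fingers": 0},{"linear": [0,0,0],"turn": -1,"fingers": 0},{"linear": [0,0,0],"turn": -1,"fingers": 0},{"linear": [0,0,0],"turn": -1,"fingers": 0},{"linear": [0,0,0],"turn": -1,"fingers": 0},{"linear": [0,0,0],"turn": -1,"fingers": 0}]'

```text
time: 5.98
eef_pos: [0.4771, 0.1248, 0.1457]
tool_rot: [0.84, 0.542, 0.0, 0.0]
force: [0.1, 0.5, 0.0]
opening: 0.0856
gripper_force: 0.0
```

Call:
carry_out --increments '[{"linear": [0,0,0],"turn": -1,"fingers": 0},{"linear": [0,0,0],"turn": -0.72,"fingers": 0},{"linear": [-0.2,0.3,0],"turn": 0,"fingers": 0},{"linear": [-0.4,0.6,0],"turn": 0,"fingers": 0},{"linear": [-0.44,0.67,0],"turn": 0,"fingers": 0},{"linear": [-0.4,0.6,0],"turn": 0,"fingers": 0},{"linear": [-0.4,0.6,0],"turn": 0,"fingers": 0},{"linear": [-0.2,0.3,0],"turn": 0,"fingers": 0},{"linear": [0,0,0],"turn": 0,"fingers": 0},{"linear": [0,0,0],"turn": 0,"fingers": 0}]'

```text
time: 6.82
eef_pos: [0.5692, 0.0094, 0.1453]
tool_rot: [0.808, 0.59, -0.0, -0.0]
force: [-0.6, -0.2, 0.4]
opening: 0.0856
gripper_force: 0.0
```

```bash
cat >> h.py <<'E'
h0=np.radians(72.4); ey=np.array([np.cos(h0),np.sin(h0)]); ex=np.array([ey[1],-ey[0]]); O=np.array([.5555,-.0344])
def where():
    s=env.state(); d=s['eef_pos'][:2]-O; q=s['tool_rot']
    print('TCP clamp x %.1f y %.1f z %.1f mm head %.2f open %.1f F %s t %.2f'%(d@ex*1e3,d@ey*1e3,s['eef_pos'][2]*1e3,np.degrees(2*np.arctan2(q[1],q[0])),s['opening']*1e3,np.round(s['force'],1),s['time']))
def look(n,fn=None):
    f=grab(n);P=cloud(f);hsv=cv2.cvtColor(f['image'],cv2.COLOR_RGB2HSV); D=P[...,:2]-O
    if fn: save(f,fn)
    return f,P,hsv[...,0].astype(int),hsv[...,1].astype(int),D@ex*1e3,D@ey*1e3,P[...,2]*1e3
def rep(n,m,cx,cy,z): print(n,m.sum(),'x',np.round(np.percentile(cx[m],[2,50,98]),1),'y',np.round(np.percentile(cy[m],[2,50,98]),1),'z',np.round(np.percentile(z[m],[2,50,98]),1)) if m.sum()>5 else print(n,'none')
E
python3 - <<'E'
from h import *
where()
f,P,H,S,cx,cy,z=look('wrist','w1.png'); np.savez('w1.npz',P=P,im=f['image'])
near=(abs(cx)<50)&(cy>-60)&(cy<130)
rep('foot',near&(z>5)&(z<11),cx,cy,z)
rep('sl/fin top',near&(z>45)&(z<51)&(S<90),cx,cy,z)
rep('jawtop',near&(z>41)&(z<45.5)&(S<90)&(cy>0),cx,cy,z)
rep('fixtop',near&(z>41)&(z<47)&(S<90)&(cy<-18),cx,cy,z)
rep('file',near&(z>68)&(z<80),cx,cy,z)
f,P,H,S,cx,cy,z=look('scene')
m=(P[...,0]>.4)&(P[...,0]<.55)&(P[...,1]>.07)&(P[...,1]<.18)&(P[...,2]>.01);print('massager',P[m].mean(0),P[m][:,2].max())
E
```

```text
TCP clamp x -0.2 y 45.9 z 145.3 mm head 72.25 open 85.6 F [-0.6 -0.2  0.4] t 6.82
foot 7170 x [-27.5   1.3  26.9] y [  3.8  74.8 122.8] z [ 7.   8.6 10.2]
sl/fin top 1928 x [-22.8  -0.4  20.1] y [ 6.4 36.  62.3] z [45.1 48.4 50.6]
jawtop 983 x [-23.3  -0.5  20.2] y [ 6.3 16.8 62.6] z [41.1 44.3 45.4]
fixtop none
file 3824 x [-30.1  -1.2  27.4] y [-19.3  -4.1   7.4] z [68.6 74.2 75.7]
massager [0.48705083 0.11864081 0.03745384] 0.06904372229917502
```

View pics/w1.png

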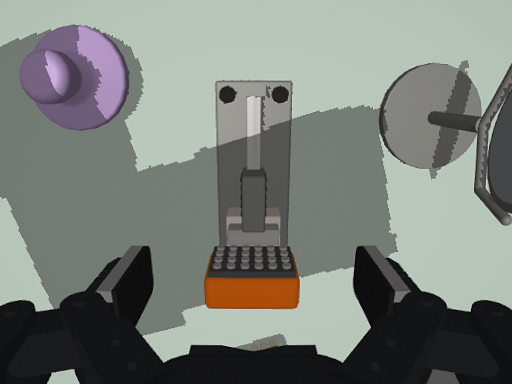

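The wrist view shows the massager upright at (75,75), the jaw fin at (254,200) centred between the pads, and the file with its studded face towards the sliding jaw at (252,275).

Call:
carry_out --increments '[{"linear": [0,0,0.3],"turn": 0,"fingers": 0},{"linear": [0,0,0.6],"turn": 0,"fingers": 0},{"linear": [0,0,0.7],"turn": 0,"fingers": 0},{"linear": [0,0,0.6],"turn": 0,"fingers": 0},{"linear": [0.02,0,0.35],"turn": 0,"fingers": 0},{"linear": [0,0,0.1],"turn": 0,"fingers": 0.5},{"linear": [0,0,0],"turn": 0,"fingers": 1},{"linear": [0,0,0],"turn": 0,"fingers": 1},{"linear": [0,0,0],"turn": 0,"fingers": 1},{"linear": [0,0,0],"turn": 0,"fingers": 1}]' --grip_force 40

```text
time: 7.75
eef_pos: [0.5701, 0.0107, 0.0408]
tool_rot: [0.807, 0.59, 0.001, 0.001]
force: [0.1, -0.7, -0.9]
opening: 0.0255
gripper_force: 0.0
```

Call:
carry_out --increments '[{"linear": [0,0,0],"turn": 0,"fingers": 1},{"linear": [0,0,0],"turn": 0,"fingers": 1},{"linear": [0,0,0],"turn": 0,"fingers": 1},{"linear": [0,0,0],"turn": 0,"fingers": 1},{"linear": [0.1,0,0],"turn": 0,"fingers": 1},{"linear": [0.15,0,0],"turn": 0,"fingers": 1},{"linear": [0.15,0,0],"turn": 0,"fingers": 1},{"linear": [0.15,0,0],"turn": 0,"fingers": 1},{"linear": [0.1,0,0],"turn": 0,"fingers": 1},{"linear": [0,0,0],"turn": 0,"fingers": 1}]'

```text
time: 8.58
eef_pos: [0.578, 0.0358, 0.0408]
tool_rot: [0.807, 0.59, 0.001, 0.0]
force: [-1.5, 3.7, 6.7]
opening: 0.0152
gripper_force: 41.4
```

Call:
carry_out --increments '[{"linear": [0,0,0],"turn": 0,"fingers": 0.5},{"linear": [0,0,0],"turn": 0,"fingers": 0.2},{"linear": [0,0,0],"turn": 0,"fingers": 0},{"linear": [0,0,0],"turn": 0,"fingers": 0},{"linear": [0,0,-0.3],"turn": 0,"fingers": 0},{"linear": [0,0,-0.7],"turn": 0,"fingers": 0},{"linear": [0,0,-0.7],"turn": 0,"fingers": 0},{"linear": [0,0,-0.6],"turn": 0,"fingers": 0},{"linear": [0,0,-0.3],"turn": 0,"fingers": 0},{"linear": [0,0,0],"turn": 0,"fingers": 0}]'

```text
time: 9.42
eef_pos: [0.5786, 0.0353, 0.1473]
tool_rot: [0.807, 0.59, 0.002, 0.002]
force: [-0.2, 0.4, -0.2]
opening: 0.0855
gripper_force: 0.0
```

Run:
```python
from h import *
where()
f,P,H,S,cx,cy,z=look('top')
near=(abs(cx)<45)&(cy>-60)&(cy<130)
fm=near&(z>68)&(z<80)&(H<16)&(S>90); rep('file',fm,cx,cy,z); print(cv2.minAreaRect(np.c_[cx[fm],cy[fm]].astype(np.float32)))
rep('fin',near&(z>45)&(z<51)&(cy>25),cx,cy,z)
rep('fixtop',near&(z>40)&(z<48)&(S<90)&(cy<-18),cx,cy,z)
f,P,H,S,cx,cy,z=look('wrist')
near=(abs(cx)<45)&(cy>-60)&(cy<130)
fm=near&(z>71)&(z<80); rep('file w',fm,cx,cy,z)
```

```text
TCP clamp x 0.9 y 73.4 z 147.3 mm head 72.36 open 85.5 F [-0.2  0.4 -0.2] t 9.42
file 13 x [13.5 21.9 28. ] y [-21.6 -19.4 -16.6] z [68.7 71.8 75.1]
((20.65597152709961, -20.00358009338379), (15.266500473022461, 2.7333858013153076), 19.360668182373047)
fin none
fixtop 50 x [-14.9   6.   17.9] y [-33.9 -30.2 -24.6] z [41.  43.8 47.1]
file w 3121 x [-30.3  -1.6  27.1] y [-19.8  -5.1   6.5] z [71.4 74.3 75.7]
```

Call:
carry_out --increments '[{"linear": [-0.3,-0.06,0],"turn": 0,"fingers": 0},{"linear": [-0.6,0,0],"turn": 0,"fingers": 0},{"linear": [-0.7,0,0],"turn": 0,"fingers": 0},{"linear": [-0.41,0,0],"turn": 0,"fingers": 0},{"linear": [0,0,0.3],"turn": 0,"fingers": 0},{"linear": [0,0,0.6],"turn": 0,"fingers": 0},{"linear": [0,0,0.6],"turn": 0,"fingers": 0},{"linear": [0,0,0.33],"turn": 0,"fingers": 0},{"linear": [0,0,0],"turn": 0,"fingers": 0},{"linear": [0,0,0],"turn": 0,"fingers": 0}]' --grip_force 25

```text
time: 10.35
eef_pos: [0.5501, -0.0409, 0.0695]
tool_rot: [0.807, 0.59, -0.001, -0.001]
force: [0.5, 0.5, -0.0]
opening: 0.0855
gripper_force: 0.0
```

Call:
carry_out --increments '[{"linear": [0,0,0],"turn": 0,"fingers": 0.4},{"linear": [0,0,0],"turn": 0,"fingers": 1},{"linear": [0,0,0],"turn": 0,"fingers": 1},{"linear": [0,0,0],"turn": 0,"fingers": 1},{"linear": [0,0,0],"turn": 0,"fingers": 1},{"linear": [0,0,0],"turn": 0,"fingers": 1},{"linear": [0,0,0],"turn": 0,"fingers": 1},{"linear": [0,0,0],"turn": 0,"fingers": 1},{"linear": [0,0,0],"turn": 0,"fingers": 1},{"linear": [0,0,0],"turn": 0,"fingers": 1}]'

```text
time: 11.18
eef_pos: [0.5513, -0.0406, 0.0714]
tool_rot: [0.807, 0.59, 0.0, 0.001]
force: [-1.5, -0.8, 7.4]
opening: 0.0615
gripper_force: 28.2
```

```bash
python3 -c "
from h import *
where()
f=grab('scene'); cv2.imwrite('pics/s1.png',cv2.resize(f['image'][120:240,180:340],(800,600),interpolation=cv2.INTER_CUBIC)[:,:,::-1])"
```

```text
TCP clamp x -2.2 y -7.2 z 71.4 mm head 72.37 open 61.5 F [-1.5 -0.8  7.4] t 11.18
```

View pics/s1.png

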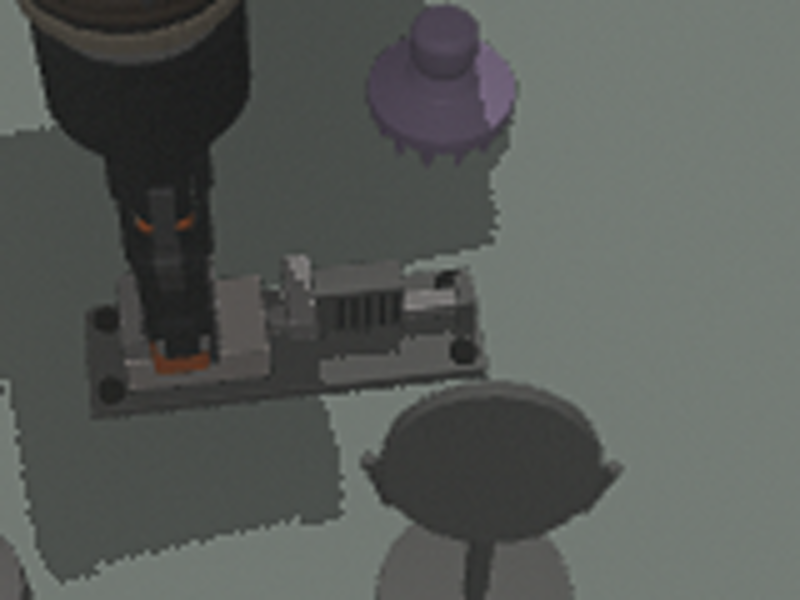

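The scene view shows the fingers on both file ends over the bed at (180,330), the jaw drawn back at (300,290), and the massager standing at (440,80).

Call:
carry_out --increments '[{"linear": [0,0,-0.1],"turn": 0,"fingers": 1},{"linear": [0,0,-0.1],"turn": 0,"fingers": 1},{"linear": [0,0,0],"turn": 0,"fingers": 1},{"linear": [-0.09,0,-0.04],"turn": 0,"fingers": 1},{"linear": [-0.1,0,-0.04],"turn": 0,"fingers": 1},{"linear": [-0.1,0,-0.01],"turn": 0,"fingers": 1},{"linear": [-0.1,0,-0.01],"turn": 0,"fingers": 1},{"linear": [-0.1,0,0.015],"turn": 0,"fingers": 1},{"linear": [-0.1,0,0.015],"turn": 0,"fingers": 1},{"linear": [0,0,0],"turn": 0,"fingers": 1}]'

```text
time: 12.07
eef_pos: [0.5439, -0.0629, 0.0815]
tool_rot: [0.807, 0.59, 0.0, 0.0]
force: [-0.0, 4.9, 2.2]
opening: 0.0616
gripper_force: 27.7
```

Run:
```python
from h import *
where()
f,P,H,S,cx,cy,z=look('wrist')
near=(abs(cx)<26)&(cy>-90)&(cy<30)&(z>25)
m=near&(S>120)&(H<18); rep('orange',m,cx,cy,z)
m=near&(abs(cx)<25)&(z>50)&(S<100);rep('dark',m,cx,cy,z)
m=near&(z>46)
def fit(m):
    A=np.c_[cy[m],np.ones(m.sum())]; s=np.polyfit(cy[m],z[m],1); return np.degrees(np.arctan(s[0]))
for y0 in range(-80,30,5):
    k=(abs(cx)<20)&(cy>=y0)&(cy<y0+5)&(z>20)&(z<110)
    if k.sum()>20: print(y0,k.sum(),np.round(np.percentile(z[k],[10,50,90]),1),'S',np.median(S[k]))
cv2.imwrite('pics/w2.png',f['image'][:,:,::-1])
```

```text
TCP clamp x -2.4 y -30.7 z 81.5 mm head 72.33 open 61.6 F [-0.   4.9  2.2] t 12.07
orange 4667 x [-25.  -0.  25.] y [-36.7 -25.5 -18.3] z [80.  86.4 88.9]
dark 20336 x [-24.2   1.1  24. ] y [-21.3 -13.7   3.3] z [ 59.3 132.1 153.2]
-40 295 [79.6 80.6 81.4] S 241.0
-35 763 [81.6 82.7 83.9] S 239.0
-30 845 [84.3 85.4 86.5] S 239.0
-25 1086 [86.8 87.7 88.5] S 237.0
-20 1241 [87.1 88.1 89. ] S 74.0
-15 1939 [83.8 87.  89.1] S 8.0
-10 2229 [74.4 78.8 84.5] S 9.0
-5 2216 [30.9 69.2 72.8] S 9.0
0 1991 [30.2 58.9 63.1] S 11.0
5 755 [29.7 30.6 31.4] S 22.0
10 775 [29.7 30.6 31.4] S 22.0
15 789 [29.7 30.6 31.4] S 22.0
20 795 [29.9 30.7 31.5] S 7.0
25 690 [26.  30.3 31.3] S 8.0
```

View pics/w2.png

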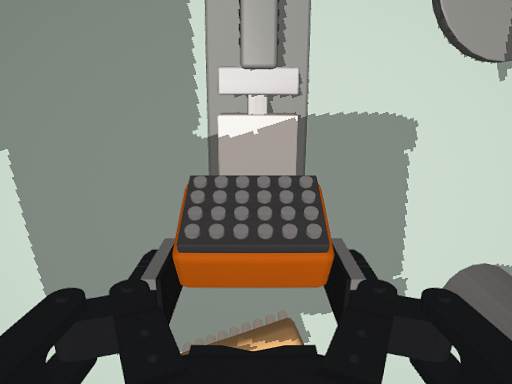

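The wrist view shows the file tilting as intended about the fixed jaw. The studded face is at (255,215), now partly upward, and the orange edge is at (252,268). I'll continue the arc.

Call:
carry_out --increments '[{"linear": [-0.09,0,0.04],"turn": 0,"fingers": 1},{"linear": [-0.09,0,0.04],"turn": 0,"fingers": 1},{"linear": [-0.08,0,0.065],"turn": 0,"fingers": 1},{"linear": [-0.08,0,0.065],"turn": 0,"fingers": 1},{"linear": [-0.06,0,0.08],"turn": 0,"fingers": 1},{"linear": [-0.06,0,0.08],"turn": 0,"fingers": 1},{"linear": [0,0,0],"turn": 0,"fingers": 1},{"linear": [0,0,0],"turn": 0,"fingers": 1},{"linear": [0,0,0],"turn": 0,"fingers": 1},{"linear": [0,0,0],"turn": 0,"fingers": 1}]'

```text
time: 12.95
eef_pos: [0.5388, -0.0808, 0.0672]
tool_rot: [0.807, 0.59, 0.001, 0.001]
force: [0.4, 0.0, 6.1]
opening: 0.0617
gripper_force: 31.2
```

```bash
cat > prof.py <<'E'
from h import *
import sys
where()
f,P,H,S,cx,cy,z=look('wrist',sys.argv[1] if len(sys.argv)>1 else None)
for y0 in range(-80,45,5):
    k=(abs(cx)<20)&(cy>=y0)&(cy<y0+5)&(z>20)&(z<110)
    if k.sum()>20: print(y0,k.sum(),np.round(np.percentile(z[k],[10,50,90]),1),'S',np.median(S[k]))
m=(abs(cx)<40)&(cy>-90)&(cy<35)&(z>40)&(z<100)&(S>120)&(H<18); rep('orange',m,cx,cy,z)
E
python3 prof.py w3.png
```

```text
TCP clamp x -1.9 y -49.3 z 67.2 mm head 72.36 open 61.7 F [0.4 0.  6.1] t 12.95
-45 582 [80.2 81.2 82.1] S 240.0
-40 1038 [81.7 84.6 85.7] S 17.0
-35 1863 [82.3 84.1 85.4] S 8.0
-30 2080 [79.1 80.6 83.6] S 7.0
-25 2045 [76.  78.5 80.6] S 8.0
-20 1741 [73.6 75.2 76.3] S 6.0
-15 1914 [70.1 71.7 74.9] S 8.0
-10 2692 [30.2 68.3 71.2] S 10.0
-5 1511 [30.  31.1 67. ] S 21.0
0 948 [29.8 30.6 31.5] S 20.0
5 959 [29.9 30.7 31.5] S 8.0
10 961 [29.8 30.6 31.5] S 7.0
15 1059 [29.8 30.6 31.4] S 6.0
20 984 [29.7 30.6 31.4] S 5.0
25 779 [28.8 30.4 31.4] S 6.0
30 259 [25.6 26.4 27.4] S 7.0
35 986 [26.6 42.5 45.1] S 9.0
40 1222 [43.8 44.6 45.5] S 6.0
orange 2118 x [-32.8  -1.7  28.4] y [-43.1 -39.5  -8.3] z [62.4 80.8 83. ]
```

View pics/w3.png

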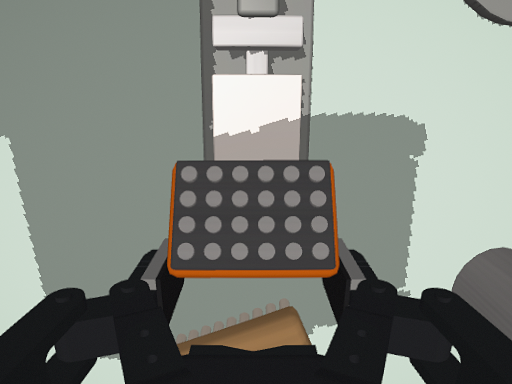

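The wrist view shows the studs nearly straight up (face centred at (253,215)), with about 30° still to turn. The brush is untouched at the bottom, (240,340).

Call:
carry_out --increments '[{"linear": [-0.04,0,0.09],"turn": 0,"fingers": 1},{"linear": [-0.03,0,0.1],"turn": 0,"fingers": 1},{"linear": [-0.02,0,0.1],"turn": 0,"fingers": 1},{"linear": [-0.01,0,0.1],"turn": 0,"fingers": 1},{"linear": [0,0,0.04],"turn": 0,"fingers": 1},{"linear": [0,0,0],"turn": 0,"fingers": 1},{"linear": [0,0,0],"turn": 0,"fingers": 1},{"linear": [0,0,0],"turn": 0,"fingers": 1},{"linear": [0,0,0],"turn": 0,"fingers": 1},{"linear": [0,0,0],"turn": 0,"fingers": 1}]'

```text
time: 13.83
eef_pos: [0.5379, -0.0853, 0.0504]
tool_rot: [0.807, 0.59, 0.001, 0.001]
force: [-2.1, -5.2, 11.6]
opening: 0.0615
gripper_force: 40.0
```

```bash
python3 prof.py w4.png
```

```text
TCP clamp x -1.4 y -53.8 z 50.4 mm head 72.35 open 61.5 F [-2.1 -5.2 11.6] t 13.83
-50 1093 [74.7 75.5 76.5] S 4.0
-45 4596 [ 74.9 103.2 108.9] S 20.0
-40 2066 [ 73.9  74.9 106.6] S 8.0
-35 2168 [73.2 74.4 76.4] S 8.0
-30 1824 [72.7 73.7 75.2] S 4.0
-25 2255 [72.  73.  75.2] S 8.0
-20 1989 [71.6 72.8 74.4] S 8.0
-15 3673 [30.5 71.  73.2] S 8.0
-10 2518 [30.2 53.6 66. ] S 184.0
-5 1177 [29.8 30.6 31.3] S 21.0
0 1222 [29.8 30.7 31.5] S 18.0
5 1213 [29.8 30.6 31.4] S 8.0
10 1243 [29.8 30.6 31.4] S 7.0
15 1295 [29.7 30.6 31.5] S 7.0
20 1315 [29.8 30.6 31.5] S 6.0
25 987 [28.7 30.4 31.3] S 7.0
30 339 [25.6 26.5 27.5] S 6.0
35 1463 [26.6 41.8 45. ] S 9.0
40 1582 [43.7 44.6 45.5] S 6.0
orange 3244 x [-32.2  -2.2  28.5] y [-46.1  -9.8  -8.5] z [50.8 65.8 71.4]
```

Call:
carry_out --increments '[{"linear": [0,0,0.08],"turn": 0,"fingers": 1},{"linear": [0,0,0],"turn": 0,"fingers": 1},{"linear": [0,0,-0.2],"turn": 0,"fingers": 1},{"linear": [0,0,-0.25],"turn": 0,"fingers": 1},{"linear": [0.15,0.03,0],"turn": 0,"fingers": 1},{"linear": [0.25,0,0],"turn": 0,"fingers": 1},{"linear": [0.25,0,0],"turn": 0,"fingers": 1},{"linear": [0.15,0,0],"turn": 0,"fingers": 1},{"linear": [0,0,0],"turn": 0,"fingers": 1},{"linear": [0,0,0],"turn": 0,"fingers": 1}]'

```text
time: 14.72
eef_pos: [0.5478, -0.0534, 0.0638]
tool_rot: [0.807, 0.591, -0.0, -0.0]
force: [0.1, 0.3, -0.7]
opening: 0.0613
gripper_force: 40.2
```

```bash
python3 prof.py w5.png; python3 -c "
from h import *
f,P,H,S,cx,cy,z=look('scene')
k=(cy>-60)&(cy<40)&(cx>15)&(cx<40)&(S>150)&(H<18)&(z>25)
rep('orange end',k,cx,cy,z)
f,P,H,S,cx,cy,z=look('wrist')
k=(abs(cx)<22)&(cy>-25)&(cy<8)&(z>50)&(z<100)
A=np.c_[cx[k],cy[k],np.ones(k.sum())];print(np.degrees(np.linalg.lstsq(A,z[k],rcond=None)[0][:2]))
"
```

```text
TCP clamp x -1.6 y -20.5 z 63.8 mm head 72.44 open 61.3 F [ 0.1  0.3 -0.7] t 14.72
-20 572 [89.1 89.7 90.4] S 4.0
-15 1560 [89.2 90.6 92. ] S 8.0
-10 1913 [88.8 89.7 91.4] S 4.0
-5 1911 [88.7 90.4 91.7] S 8.0
0 1949 [88.3 89.1 90.5] S 5.0
5 2249 [88.1 89.6 91.2] S 8.0
10 1965 [87.8 88.7 90.3] S 8.0
15 3098 [30.4 88.3 90.5] S 8.0
20 4514 [30.5 81.1 87.9] S 197.0
25 936 [25.8 30.2 31.3] S 21.0
30 235 [25.7 26.6 27.5] S 8.0
35 522 [27.  44.4 45.3] S 7.5
40 1155 [43.9 44.7 45.5] S 6.0
orange 4131 x [-32.2  -2.1  28.2] y [-12.8  23.   24. ] z [66.6 81.9 86.4]
orange end 72 x [26.4 28.8 30.7] y [-8.6  5.3 20.3] z [64.1 75.7 82.7]
[ 0.13832212 -1.81962875]
```

View pics/w5.png

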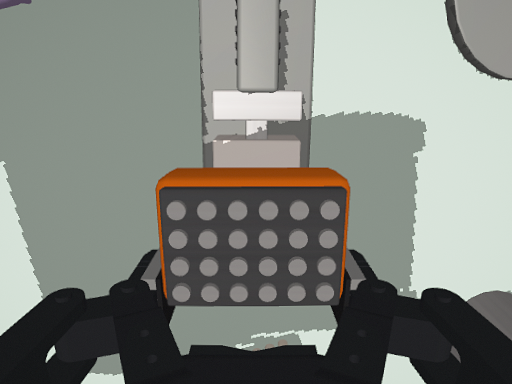

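The wrist view shows the file flat (1.8° off) with its studded face up at (253,245). It is above the bed, and the sliding jaw is clear ahead at (257,105).

Call:
carry_out --increments '[{"linear": [0.08,0.03,0],"turn": 0,"fingers": 1},{"linear": [0,0,0.1],"turn": 0,"fingers": 1},{"linear": [0,0,0.15],"turn": 0,"fingers": 1},{"linear": [0,0,0.15],"turn": 0,"fingers": 1},{"linear": [0,0,0.15],"turn": 0,"fingers": 1},{"linear": [0,0,0.1],"turn": 0,"fingers": 1},{"linear": [0,0,0.04],"turn": 0,"fingers": 1},{"linear": [0,0,0],"turn": 0,"fingers": 1},{"linear": [0,0,0],"turn": 0,"fingers": 1},{"linear": [0,0,0],"turn": 0,"fingers": 1}]'

```text
time: 15.7
eef_pos: [0.55, -0.0515, 0.0367]
tool_rot: [0.807, 0.59, 0.0, 0.0]
force: [0.7, 0.1, -0.7]
opening: 0.0614
gripper_force: 40.2
```

```bash
python3 prof.py w6.png
```

```text
TCP clamp x -0.0 y -18.0 z 36.7 mm head 72.37 open 61.4 F [ 0.7  0.1 -0.7] t 15.70
-35 555 [44.  44.7 45.4] S 9.0
-30 658 [44.1 44.7 45.4] S 9.0
-15 1217 [62.  62.8 64.3] S 5.0
-10 6816 [62.6 93.1 99.6] S 26.0
-5 3650 [ 62.   95.3 104.5] S 18.0
0 2829 [ 61.5  62.8 108.6] S 8.0
5 1832 [61.3 62.3 64.1] S 8.0
10 2264 [60.8 61.7 63.6] S 8.0
15 2058 [60.7 62.1 63.7] S 8.0
20 3118 [55.6 60.7 62. ] S 8.0
25 3326 [27.1 40.1 55. ] S 212.0
30 335 [25.7 26.6 27.3] S 9.0
35 696 [27.1 44.4 45.4] S 9.0
40 1676 [43.9 44.7 45.5] S 6.0
orange 4005 x [-30.6  -0.5  29.8] y [-10.4  25.4  26.5] z [41.2 55.  59.1]
```

Call:
carry_out --increments '[{"linear": [0,0,0.04],"turn": 0,"fingers": 1},{"linear": [0,0,0],"turn": 0,"fingers": 1},{"linear": [0,0,0],"turn": 0,"fingers": 0.2},{"linear": [0,0,0],"turn": 0,"fingers": 0},{"linear": [0,0,0],"turn": 0,"fingers": 0},{"linear": [0,0,0],"turn": 0,"fingers": 0},{"linear": [0,0,-0.3],"turn": 0,"fingers": 0},{"linear": [0,0,-0.7],"turn": 0,"fingers": 0},{"linear": [0,0,-0.8],"turn": 0,"fingers": 0},{"linear": [0,0,-0.8],"turn": 0,"fingers": 0}]'

```text
time: 16.58
eef_pos: [0.5496, -0.0514, 0.1407]
tool_rot: [0.807, 0.59, -0.0, -0.0]
force: [0.8, 0.8, -0.1]
opening: 0.0856
gripper_force: 0.0
```

Call:
carry_out --increments '[{"linear": [0.4,0,0],"turn": 0,"fingers": 0},{"linear": [0.7,0,0],"turn": 0,"fingers": 0},{"linear": [0.7,0,0],"turn": 0,"fingers": 0},{"linear": [0.4,0,0],"turn": 0,"fingers": 0},{"linear": [0,0,0],"turn": 0,"fingers": 0},{"linear": [0,0,0],"turn": 0,"fingers": 0},{"linear": [0,0,0],"turn": 0,"fingers": 0},{"linear": [0,0,0],"turn": 0,"fingers": 0},{"linear": [0,0,0],"turn": 0,"fingers": 0},{"linear": [0,0,0],"turn": 0,"fingers": 0}]'

```text
time: 17.42
eef_pos: [0.5765, 0.0316, 0.139]
tool_rot: [0.807, 0.59, -0.0, 0.0]
force: [0.5, -0.1, 0.0]
opening: 0.0852
gripper_force: 0.0
```

```bash
python3 prof.py w7.png; python3 -c "
from h import *
f,P,H,S,cx,cy,z=look('wrist')
rep('fin',(abs(cx)<30)&(z>46)&(z<51)&(cy>40),cx,cy,z)
k=(abs(cx)<22)&(cy>-15)&(cy<20)&(z>50)&(z<100)
A=np.c_[cx[k],cy[k],np.ones(k.sum())];print(np.degrees(np.linalg.lstsq(A,z[k],rcond=None)[0][:2]))
k=(abs(cx)<45)&(cy>-30)&(cy<40)&(z>55)&(z<70);rep('file',k,cx,cy,z);print(cv2.minAreaRect(np.c_[cx[k],cy[k]].astype(np.float32)))
"
```

```text
TCP clamp x 0.1 y 69.3 z 139.0 mm head 72.31 open 85.2 F [ 0.5 -0.1  0. ] t 17.42
-35 163 [44.  44.7 45.4] S 11.0
-30 218 [44.  44.8 45.5] S 10.0
-20 21 [57.9 58.1 58.3] S 7.0
-15 285 [58.1 58.9 60.5] S 8.0
-10 399 [58.3 59.1 60.9] S 8.0
-5 304 [58.3 59.3 61.1] S 9.0
0 422 [58.  58.9 60.9] S 8.0
5 351 [58.1 59.5 61.1] S 9.0
10 377 [58.1 58.9 60.7] S 6.0
15 433 [58.3 59.6 61.2] S 9.0
20 779 [51.  56.  59.1] S 13.0
25 1216 [26.8 37.9 50.5] S 234.0
35 91 [43.8 44.5 45.1] S 9.0
40 349 [43.9 44.7 45.5] S 11.0
orange 1488 x [-30.8  -0.8  29.4] y [-10.   25.   26.3] z [40.4 51.5 56.5]
fin 1428 x [-7.9 -0.1  7.2] y [50.4 70.5 88.9] z [46.5 48.5 49.8]
[0.09254698 0.56389985]
file 4180 x [-27.1  -0.2  26.4] y [-14.2   6.6  23.2] z [56.4 59.  61.6]
((0.11824607849121094, 4.2254486083984375), (40.360084533691406, 57.053627014160156), 89.58489990234375)
```

Call:
carry_out --increments '[{"linear": [0.1,0,0.3],"turn": 0,"fingers": 0},{"linear": [0,0,0.6],"turn": 0,"fingers": 0},{"linear": [0,0,0.7],"turn": 0,"fingers": 0},{"linear": [0,0,0.5],"turn": 0,"fingers": 0},{"linear": [0,0,0.3],"turn": 0,"fingers": 0},{"linear": [0,0,0.07],"turn": 0,"fingers": 0.5},{"linear": [0,0,0],"turn": 0,"fingers": 1},{"linear": [0,0,0],"turn": 0,"fingers": 1},{"linear": [0,0,0],"turn": 0,"fingers": 1},{"linear": [0,0,0],"turn": 0,"fingers": 1}]' --grip_force 30

```text
time: 18.35
eef_pos: [0.5783, 0.0361, 0.0412]
tool_rot: [0.807, 0.59, 0.001, 0.001]
force: [0.3, 0.2, 0.6]
opening: 0.0258
gripper_force: 0.0
```

Call:
carry_out --increments '[{"linear": [0,0,0],"turn": 0,"fingers": 1},{"linear": [0,0,0],"turn": 0,"fingers": 1},{"linear": [0,0,0],"turn": 0,"fingers": 1},{"linear": [-0.05,0,0],"turn": 0,"fingers": 1},{"linear": [-0.08,0,0],"turn": 0,"fingers": 1},{"linear": [-0.08,0,0],"turn": 0,"fingers": 1},{"linear": [-0.06,0,0],"turn": 0,"fingers": 1},{"linear": [-0.04,0,0],"turn": 0,"fingers": 1},{"linear": [0,0,0],"turn": 0,"fingers": 1},{"linear": [0,0,0],"turn": 0,"fingers": 1}]'

```text
time: 19.18
eef_pos: [0.5743, 0.0244, 0.0411]
tool_rot: [0.807, 0.59, 0.001, 0.0]
force: [-1.7, 1.6, 5.8]
opening: 0.0156
gripper_force: 34.0
```

```bash
python3 -c "
from h import *
where()"
```

```text
TCP clamp x 0.1 y 61.7 z 41.1 mm head 72.35 open 15.6 F [-1.7  1.6  5.8] t 19.18
```

Call:
carry_out --increments '[{"linear": [-0.02,0,0],"turn": 0,"fingers": 1},{"linear": [-0.02,0,0],"turn": 0,"fingers": 1},{"linear": [-0.02,0,0],"turn": 0,"fingers": 1},{"linear": [0,0,0],"turn": 0,"fingers": 1},{"linear": [0,0,0],"turn": 0,"fingers": 1},{"linear": [0,0,0],"turn": 0,"fingers": 1},{"linear": [0,0,0],"turn": 0,"fingers": 1},{"linear": [0,0,0],"turn": 0,"fingers": 1},{"linear": [0,0,0],"turn": 0,"fingers": 1},{"linear": [0,0,0],"turn": 0,"fingers": 1}]'

```text
time: 20.02
eef_pos: [0.5736, 0.0224, 0.0411]
tool_rot: [0.807, 0.59, 0.001, 0.0]
force: [-0.4, 3.1, 6.1]
opening: 0.0153
gripper_force: 33.9
```

Call:
carry_out --increments '[{"linear": [-0.02,0,0],"turn": 0,"fingers": 1},{"linear": [0,0,0],"turn": 0,"fingers": 1},{"linear": [0,0,0],"turn": 0,"fingers": 1},{"linear": [0,0,0],"turn": 0,"fingers": 1},{"linear": [0,0,0],"turn": 0,"fingers": 1},{"linear": [0,0,0],"turn": 0,"fingers": 1},{"linear": [0,0,0],"turn": 0,"fingers": 1},{"linear": [0,0,0],"turn": 0,"fingers": 1},{"linear": [0,0,0],"turn": 0,"fingers": 1},{"linear": [0,0,0],"turn": 0,"fingers": 1}]'

```text
time: 20.85
eef_pos: [0.5734, 0.0216, 0.0411]
tool_rot: [0.807, 0.59, 0.001, 0.0]
force: [-0.3, 4.2, 5.8]
opening: 0.0153
gripper_force: 33.9
```

```bash
python3 -c "
from h import *
where()"
```

```text
TCP clamp x 0.1 y 58.8 z 41.1 mm head 72.35 open 15.3 F [-0.3  4.2  5.8] t 20.85
```

Call:
carry_out --increments '[{"linear": [-0.02,0,0],"turn": 0,"fingers": 1},{"linear": [0,0,0],"turn": 0,"fingers": 1},{"linear": [0,0,0],"turn": 0,"fingers": 1},{"linear": [0,0,0],"turn": 0,"fingers": 1},{"linear": [0,0,0],"turn": 0,"fingers": 1},{"linear": [0,0,0],"turn": 0,"fingers": 1},{"linear": [0,0,0],"turn": 0,"fingers": 1},{"linear": [0,0,0],"turn": 0,"fingers": 1},{"linear": [0,0,0],"turn": 0,"fingers": 1},{"linear": [0,0,0],"turn": 0,"fingers": 1}]'

```text
time: 21.68
eef_pos: [0.5732, 0.0212, 0.0411]
tool_rot: [0.807, 0.59, 0.001, 0.0]
force: [-0.6, 7.1, 5.1]
opening: 0.0156
gripper_force: 33.9
```

Call:
carry_out --increments '[{"linear": [-0.02,0,0],"turn": 0,"fingers": 1},{"linear": [0,0,0],"turn": 0,"fingers": 1},{"linear": [0,0,0],"turn": 0,"fingers": 1},{"linear": [0,0,0],"turn": 0,"fingers": 1},{"linear": [0,0,0],"turn": 0,"fingers": 1},{"linear": [0,0,0],"turn": 0,"fingers": 1},{"linear": [0,0,0],"turn": 0,"fingers": 1},{"linear": [0,0,0],"turn": 0,"fingers": 1},{"linear": [0,0,0],"turn": 0,"fingers": 1},{"linear": [0,0,0],"turn": 0,"fingers": 1}]'

```text
time: 22.52
eef_pos: [0.5732, 0.0211, 0.0411]
tool_rot: [0.807, 0.59, 0.001, 0.0]
force: [2.2, 12.7, 4.5]
opening: 0.0152
gripper_force: 33.8
```

Force is rising with no further travel, so the jaw is snug. I'll let go and lift away.

Call:
carry_out --increments '[{"linear": [0,0,0],"turn": 0,"fingers": 0.5},{"linear": [0,0,0],"turn": 0,"fingers": 0.2},{"linear": [0,0,0],"turn": 0,"fingers": 0},{"linear": [0,0,0],"turn": 0,"fingers": 0},{"linear": [0,0,-0.3],"turn": 0,"fingers": 0},{"linear": [0,0,-0.7],"turn": 0,"fingers": 0},{"linear": [0,0,-0.8],"turn": 0,"fingers": 0},{"linear": [0,0,-0.8],"turn": 0,"fingers": 0},{"linear": [0,0,-0.5],"turn": 0,"fingers": 0},{"linear": [0,0,0],"turn": 0,"fingers": 0}]'

```text
time: 23.35
eef_pos: [0.574, 0.0196, 0.1693]
tool_rot: [0.807, 0.59, 0.003, 0.002]
force: [0.0, 0.7, 0.5]
opening: 0.0852
gripper_force: 0.0
```

```bash
python3 -c "
from h import *
where()
f,P,H,S,cx,cy,z=look('wrist','w8.png')
rep('fin',(abs(cx)<30)&(z>46)&(z<51)&(cy>27),cx,cy,z)
k=(abs(cx)<45)&(cy>-30)&(cy<24)&(z>56)&(z<70);rep('file',k,cx,cy,z);print(cv2.minAreaRect(np.c_[cx[k],cy[k]].astype(np.float32)))
rep('jaw',(abs(cx)<14)&(z>42)&(z<46)&(cy>15)&(cy<40),cx,cy,z)
rep('fix',(abs(cx)<30)&(z>42)&(z<46)&(cy<-15)&(cy>-45),cx,cy,z)
f,P,H,S,cx,cy,z=look('scene')
m=(P[...,0]>.4)&(P[...,0]<.55)&(P[...,1]>.07)&(P[...,1]<.18)&(P[...,2]>.06);print('massager',P[m].mean(0))
"
```

```text
TCP clamp x 1.3 y 57.0 z 169.3 mm head 72.36 open 85.2 F [0.  0.7 0.5] t 23.35
fin 1133 x [-8.3 -0.2  7.3] y [34.8 54.3 72.8] z [46.5 48.5 49.9]
file 3485 x [-27.4  -1.   26. ] y [-17.6   2.6  19.9] z [57.2 59.1 61.7]
((-0.6884727478027344, 0.9704017639160156), (55.97628402709961, 39.81035232543945), 0.5498519539833069)
jaw 525 x [-13.3   0.5  13.5] y [22.3 28.  34.5] z [43.1 44.7 45.8]
fix 262 x [-18.2  -1.2  16.5] y [-33.1 -30.4 -27.6] z [43.6 44.6 45.7]
massager [0.48050208 0.1223393  0.06585711]
```

View pics/w8.png

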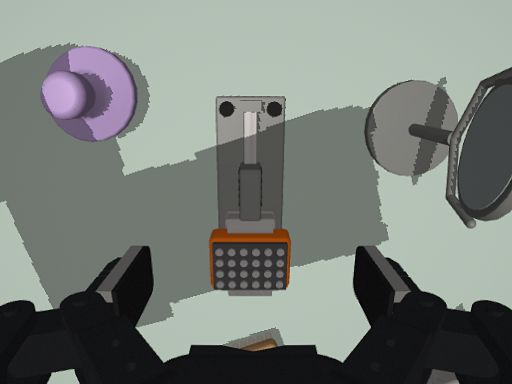

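The file lies studs-up between both jaws at (250,262), with the jaw in at (250,222), the massager upright at (90,95) and nothing touched.

```bash
python3 -c "
from station import env
print(env.finish_job())"
```

```text
the job is handed in; nothing more can be done
None
```

Job handed in, with no verdict returned: the file is held studs-up and centred between both jaws (jaw at about 0.013 m), the massager stands upright about 0.17 m from the clamp, and the gripper has let go of everything; the bystanders never came near the arm, though I did not re-measure them at the end.

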